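# Rock the pendulum angle gauge to its mark on the charcoal block

## Robot

A 7-joint arm with a two-finger parallel gripper is mounted at the origin on the work surface. World frame = base frame: x ahead of the robot, y to its left, z up, the work surface at z = 0. Lengths are in mm, angles in rad, forces in N, time in s.
With the tool pointing down it reaches from about 400 to 900 mm from the base axis. Payload 5.6 kg.
Tool frame: the origin (TCP) lies between the finger pads; the fingertips stand 17 mm ahead of it and the grasp point (between the pads) lies 2 mm behind it; z points along the fingers, y is the line along which they close (so a half turn about z gives the same grasp; the last joint's range is limited). The gripper opens to 92 mm and grips with 3 to 60 N. Pads are 20 mm wide; open, the fingers measure 128 mm over their backs; the gripper's body (75 mm by 189 mm) begins 69 mm behind the grasp point.
Start: joints at [-1.367, 0.468, -0.012, 1.603, 0.006, 1.071, -0.056], TCP at [158.837, 630.301, 231.592] pointing down, gripper open.
Joint ranges: [-2.53, 2.53], [-0.31, 2.02], [-1.57, 1.55], [0.28, 2.44], [-1.29, 4.43], [0.15, 1.84], [-2.92, 2.92]. Speed limits (rad/s): [2.57, 2.57, 3.14, 3.14, 3.14, 3.14, 3.14].

## Interface

Orientations are given as a unit quaternion [x, y, z, w].
In Python, from rig import manip gives the robot as it stands.
- The arm moves only by the tool jog_arm, called as a command line: name --pt "numbers of a row" for each row, then --argument value for the rest. Schema: {"type":"object","properties":{"moves":{"type":"array","items":{"type":"array","items":{"type":"number"},"minItems":7,"maxItems":7},"minItems":1,"maxItems":12},"squeeze":{"type":"number"},"only":{"type":"string"},"quiet":{"type":"boolean"},"lines":{"type":"string"}},"required":["moves"],"additionalProperties":false}. moves is a list of rows, 1 to 12 of them, each of 7 numbers: a rotation vector rx, ry, rz in units of 0.2 rad, then dx, dy, dz in units of 100 mm, then the opening from 0.0 (shut) to 1.0 (fully open); each row is the pose to reach, as a shift and turn from the pose commanded when the call began, along the tool's axes at that moment; what a row does not reach only later rows make up. A row lasts 1/10 s, in which the tool goes at most 50 mm and 0.15 rad, less where a joint would pass 70% of its speed; a pose out of reach is approached as far as the arm can. The fingers move at their own pace and stop on an object; squeeze is the grip in N (left out, the last holds). Time passes only in rows, so rows that do not move let the fingers close. The tool returns the time, the measured TCP pose, the force, the opening and the grip force at its end. only (a regular expression) keeps the lines of the reply that match it, lines (a string "A,B") keeps lines A to B, and quiet returns only ok. Input that does not fit is refused with a message, and nothing moves.
- manip.sense(): the state, without advancing time (a new reading comes with each control period).
- manip.grab_frame(name): name is "scene" or "side" or "wrist"; returns the picture (420x560x3 uint8, blue, green, red); there is no depth.
- manip.camera_params(name): a dict with "camera_matrix" (3x3 intrinsics, pixels), "R" (3x3) and "t" (3): a world point X has camera coordinates R X + t. Camera axes: x right, y down, z forward; pixel columns grow to the right and rows downward; lengths in mm; the calibration is good to about 2 mm. A picture is of the moment at which its call begins: read the wrist's pose just before it. camera_params takes no time and is no camera call; for the wrist camera it gives the pose at the moment of the call.
- manip.hand_in(): hands the job in; it is judged then, once.
The state is a dict: "time_s": time; "qpos": joint angles; "joint_vel": joint speeds; "joint_torque": joint torques, N m; "tool_pos": TCP position; "eef_rot": TCP orientation; "contact_force": force on the tool from outside, world axes, zero at the start; "wrist_torque": the same for the moment, N m; "width": opening from 0.0 (shut) to 1.0 (fully open); "finger_force": force on a finger pad.
Only numpy, scipy, OpenCV 4.12 (cv2) and the standard library are available. Lean on these libraries where they do the work, as an engineer would, in place of code of your own. Each camera call takes 0.05 s, during which the arm holds its last target. There are 200 camera calls.

## Task

Lift the brass-footed angle gauge out of the green mould and stand its foot upright on the sprung charcoal polishing block, then rock the gauge sideways on the block until its freely swinging black pointer settles on the red mark. Finish while still holding it there: keep the gauge in the gripper, its foot pressing gently on the block without pushing the block down to its stop, the dial face upright and the pointer at rest on the mark. Leave the box lid, the calipers and the pearl disc where they lie.

Things in the scene. Friction and masses are not known exactly. Their poses are not given: they have to be found in the camera images.
- gauge: Pendulum angle gauge, 0.2 to 0.4 kg, 166 mm tall. Origin: centre of its foot's flat underside; z up the stem, x out of the ivory dial face (at first roughly world +x, away from the robot). Brass foot 30 (x) x 56 (y) x 14 mm; neck 16 x 30; dial 92 mm across, 16 thick, centred on the pivot 72 mm up; teak stem 20 x 20 mm, 118 to 166 mm up: grip here. Rocking = turning about its x axis.
- gauge_foot (a point): Centre of the underside of the gauge's foot (same point as the gauge's origin).
- gauge_grip (a point): Point on the stem's axis 145 mm above the foot's underside: a good grasp centre.
- pointer (a joint): Angle (rad) of the black pointer, a damped pendulum on the dial's front, about the gauge's x axis. Hangs plumb, settles about 1 s after a move. 0: points straight to the foot; positive: tip toward the gauge's +y side. With the gauge turned about its x by r (right-hand rule; r > 0 leans its top toward -y) it settles at -r. Limits +-1.3.
- mark (a joint): Angle (rad) of the red mark on the dial, same axis and sign as the pointer; clamped, does not move in use. Set from 0.26 to 0.5, so the gauge must lean with its top toward its own +y side (turned about its x by minus this value, rocking on its +y foot edge). A red tab 6.6 mm wide, 36 to 45 mm from the pivot.
- pointer_tip (a point): Tip of the black pointer, 35 mm below the pivot; its z axis points from tip to pivot.
- mark_spot (a point): Point 35 mm from the pivot at the inner end of the red mark; the pointer tip is here when it is exactly on the mark.
- mould: Dark green lacquered open mould, fixed to the bench: 73 (x) x 99 (y) x 30 mm high, origin under its centre. Its cavity, 33 (x) x 59 (y) mm and 20 mm deep (floor 10 mm above the bench), holds the gauge's foot with about 1.5 mm play: lift straight up.
- stud: Sprung stud, fixed to the bench: teak base 80 (x) x 100 (y) x 12 mm with a brass post; origin at bench level under its centre. It carries the black charcoal block: level flat land 70 (x) x 64 (y) mm, centred, 65 mm above the bench when unpressed; lower sloping shoulders, unequal, beyond the land on its +y and -y sides (110 mm long in all).
- block_top (a point): Centre of the charcoal block's flat land (moves down with the block).
- block (a joint): How far (m) the charcoal block is pressed down: 0 up, stop at 0.016. Spring: starts to sink at about 1.5 N, then 0.2 N per mm (about 4.7 N at the stop).
- lid: Red lacquered box lid lying loose, 90 x 120 x 22 mm, origin under its centre; leave alone.
- calipers: Brass calipers lying loose, 150 mm long along own x, jaws to own +y (about 45 mm across), 8 mm high; origin under the middle of the beam; leave alone.
- pearl_disc: Thick mother-of-pearl disc lying loose, 70 mm across, 12 mm thick, origin under its centre; leave alone.

How it is judged (in metres and radians):
On the way, in this order (a step that is already met when the one before it is completed fails the run):
1. the gauge is held in the gripper, lifted clear of the mould (contact force between the fingers and gauge above 1.5 N and z of gauge_foot in the frame of mould above 0.04 m and contact force between gauge and mould below 0.1 N), for 0.2 s.
2. the gauge, still held, stands upright (within 0.12 rad) with its foot on the charcoal block (contact force between gauge and stud above 0.5 N and z of gauge_foot in the frame of stud above 0.04 m and contact force between the fingers and gauge above 1.5 N and contact force between gauge and mould below 0.1 N and angle between gauge's own z axis and vertical below 0.12 rad), for 0.2 s.
3. the gauge has been rocked on the block until the pointer has settled on the mark (contact force between gauge and stud above 0.5 N and z of gauge_foot in the frame of stud above 0.04 m and contact force between the fingers and gauge above 1.5 N and contact force between gauge and mould below 0.1 N and distance between pointer_tip and mark_spot below 0.003 m and value of joint mark above 0.22 rad and angle between pointer_tip's own z axis and vertical below 0.08 rad and angle between gauge's own x axis and vertical above 1.37 rad and velocity of joint pointer between -0.3 and 0.3 rad/s), for 0.4 s.
At the end, for the whole second after the job is handed in: Gauge gripped (over 1.5 N), foot on the charcoal block with 0.5 to 12 N, block under 15.5 mm down, clear of the mould, dial face upright within 0.2 rad, pointer plumb and still, tip within 3 mm of the mark spot; lid, calipers and pearl disc within 20 mm of their starts (all of step 3 and linear speed of gauge below 0.02 m/s and contact force between gauge and stud below 12 N and value of joint block below 0.0155 m and distance of each of lid, calipers, pearl_disc from where it was at the start of the episode below 0.02 m); the arm keeps its last pose, push and grip.
It fails at once if the lid, calipers or pearl disc is moved by more than 20 mm (distance of any of lid, calipers, pearl_disc from where it was at the start of the episode above 0.02 m).
It fails at once if the gauge is pressed on the charcoal block with more than 25 N (contact force between gauge and stud above 25 N).
It also fails if it takes over 50 s, if anything falls off the work surface, if the arm or the gripper's body presses on something with over 40 N, if the wrist force passes 120 N, or if a joint passes its speed limit or range.

## Working session

There is one attempt and no reset: what is moved stays moved. The work goes in short steps, Python scripts to look and compute and a tool call to move; the robot and the scene stay as the last step left them, time stands still between calls to the robot, and variables do not carry over. Pictures are saved under pics/ and viewed, at most 10 in all, crops included, and the job is handed in when it is done.

```bash
ls; mkdir -p pics; python3 - <<'E'
from rig import manip
import cv2,numpy as np
s=manip.sense();print({k:np.round(v,3).tolist() for k,v in s.items()})
a=manip.grab_frame("scene");b=manip.grab_frame("side")
cv2.imwrite("pics/scene0.png",a);cv2.imwrite("pics/side0.png",b)
for n in("scene","side","wrist"):
  p=manip.camera_params(n);print(n,np.round(p["camera_matrix"],1).tolist(),np.round(p["R"],3).tolist(),np.round(p["t"],1).tolist())
E
```

```text
pics
rig.py
{'time_s': 0.0, 'qpos': [-1.367, 0.468, -0.012, 1.604, 0.006, 1.071, -0.056], 'joint_vel': [0.001, 0.0, 0.001, -0.0, 0.002, -0.001, 0.0], 'joint_torque': [-0.0, -52.057, -0.013, -24.376, -0.057, 0.017, 0.0], 'tool_pos': [158.706, 629.756, 230.658], 'eef_rot': [0.123, 0.992, -0.001, -0.0], 'contact_force': [0.994, -0.012, -1.126], 'wrist_torque': [0.052, 0.073, -0.011], 'finger_force': 0.0, 'width': 1.001}
scene [[406.4, 0.0, 274.9], [0.0, 406.4, 214.7], [0.0, 0.0, 1.0]] [[0.591, 0.807, -0.011], [0.67, -0.498, -0.551], [-0.45, 0.318, -0.835]] [-345.8, -350.2, 1207.6]
side [[395.1, 0.0, 287.0], [0.0, 395.1, 214.9], [0.0, 0.0, 1.0]] [[-0.957, -0.289, -0.018], [-0.172, 0.619, -0.766], [0.233, -0.73, -0.642]] [612.6, 206.6, 654.8]
wrist [[331.8, 0.0, 283.1], [0.0, 331.8, 206.7], [0.0, 0.0, 1.0]] [[0.244, 0.97, -0.001], [0.942, -0.236, 0.24], [0.233, -0.06, -0.971]] [-648.5, -28.2, 389.2]
```

View pics/scene0.png

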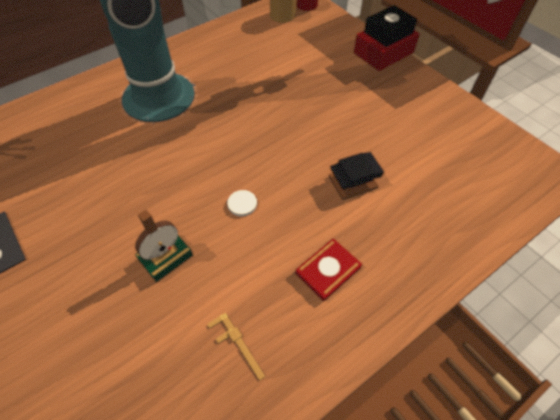

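View pics/side0.png

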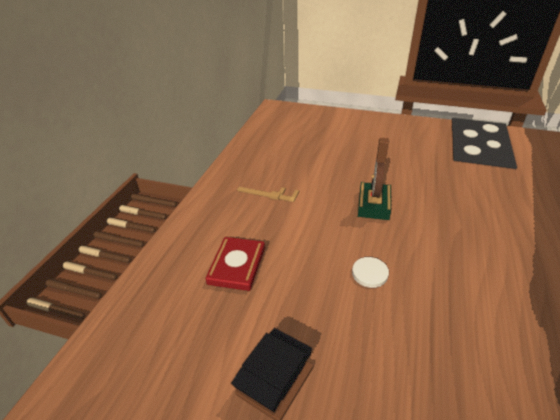

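The scene view shows the gauge in the mould at about (160,245) and the block at (357,170). In the side view they are at (376,195) and (273,368). Next I'll make enlarged crops to get feature pixels.

```bash
python3 - <<'E'
import cv2,numpy as np
a=cv2.imread("pics/scene0.png");b=cv2.imread("pics/side0.png")
def c(i,u,v,g=1.6):
  k=cv2.resize(i[v:v+74,u:u+100],(400,296),interpolation=cv2.INTER_CUBIC)
  return np.clip(255*(k/255.)**(1/g),0,255).astype(np.uint8)
cv2.imwrite("pics/crops.png",np.vstack([np.hstack([c(a,115,205),c(a,310,135,2.2)]),np.hstack([c(b,330,150),c(b,225,325,2.2)])]))
E
```

```text
(no output)
```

View pics/crops.png

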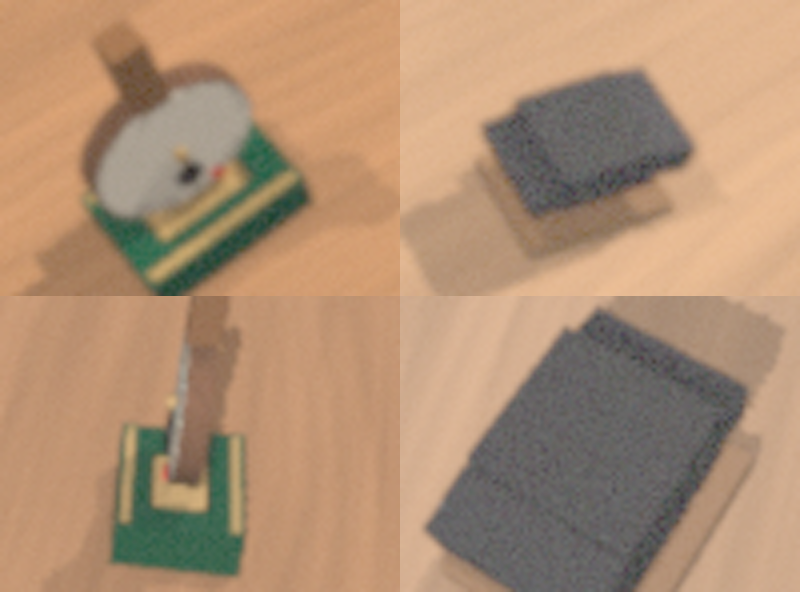

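The crops show the mould's top corners, the stem top, and the block's land with a steep -y shoulder and a gentler +y shoulder. Now I'll cast rays through those pixels.

```bash
cat > h.py <<'E'
from rig import manip
import cv2,numpy as np
from scipy.spatial.transform import Rotation as Ro
def ray(p,uv):
  K,R,t=[np.array(p[k],float) for k in("camera_matrix","R","t")]
  return -R.T@t, R.T@np.linalg.solve(K,[uv[0],uv[1],1.])
def onz(p,uv,z):
  c,d=ray(p,uv); return c+d*(z-c[2])/d[2]
def tri(pu):
  A=np.zeros((3,3));b=np.zeros(3)
  for p,uv in pu:
    c,d=ray(p,uv);d/=np.linalg.norm(d);M=np.eye(3)-np.outer(d,d);A+=M;b+=M@c
  return np.linalg.solve(A,b)
def proj(p,X):
  K,R,t=[np.array(p[k],float) for k in("camera_matrix","R","t")]
  x=K@(R@np.array(X,float)+t);return x[:2]/x[2]
E
python3 - <<'E'
from h import *
S=manip.camera_params("scene");D=manip.camera_params("side")
def f(cam,o,l,z,q=(0,0)):
  for x,y in l:
    uv=(o[0]+(x-q[0])/4,o[1]+(y-q[1])/4);print(np.round(onz(cam,uv,z),1)[:2],end=' ')
  print()
print("mould scene");f(S,(115,205),[(85,200),(148,278),(305,185),(252,118)],30)
print("mould side");f(D,(330,150),[(122,424),(244,432),(240,574),(112,560)],30,(0,296))
print("block side");f(D,(225,325),[(568,335),(720,410),(618,553),(475,465)],65,(400,296))
print("block scene");f(S,(310,135),[(520,100),(640,72),(690,150)],65,(400,0))
print("stem top");f(S,(115,205),[(118,40)],176)
f(D,(330,150),[(197,-40)],176,(0,296))
E
```

```text
mould scene
[ 465.8 -285.6] [ 528.1 -279.1] [ 529.1 -184.8] [ 474.3 -187.5] 
mould side
[ 536. -277.] [ 464.1 -288. ] [ 453.6 -154.5] [ 521.7 -147.7] 
block side
[607.2 209.9] [543.8 224.1] [563.4 285.2] [621.8 269. ] 
block scene
[546.2 223.7] [572.9 296.9] [635.1 278. ] 
stem top
[ 493.8 -234.7] 
[ 555.4 -665.7]
```

Careful with the scale: shifts go in units of 100 mm and turns go in units of 0.2 rad. That gives: -100 mm is -1, -65 mm is -0.65, 1.75 rad is 8.75.

jog_arm --pt "0 0 0.75 -0.4 -0.22 -0.08 1" --pt "0 0 1.5 -0.8 -0.44 -0.17 1" --pt "0 0 2.25 -1.2 -0.65 -0.25 1" --pt "0 0 3 -1.6 -0.87 -0.33 1" --pt "0 0 3.75 -2 -1.09 -0.42 1" --pt "0 0 4.5 -2.4 -1.3 -0.5 1" --pt "0 0 5.25 -2.8 -1.52 -0.58 1" --pt "0 0 6 -3.2 -1.74 -0.67 1" --pt "0 0 6.75 -3.6 -1.96 -0.75 1" --pt "0 0 7.5 -4 -2.18 -0.83 1" --pt "0 0 8.25 -4.4 -2.4 -0.92 1" --pt "0 0 8.75 -4.79 -2.61 -1 1"

```text
time_s: 1.3
tool_pos: [560.5, 258.6, 331.9]
eef_rot: [0.842, 0.539, -0.0, -0.0]
contact_force: [0.8, 0.2, -0.7]
width: 0.999
finger_force: 0.0
```

jog_arm --pt "0 0 0.5 0 0 0 1" --pt "0 0 0.5 0 0 0 1" --pt "0 0 0.5 0 0 0 1"

```text
time_s: 1.6
tool_pos: [558.7, 261.1, 330.9]
eef_rot: [0.866, 0.501, -0.001, -0.0]
contact_force: [0.1, 1.2, 0.4]
width: 0.999
finger_force: 0.0
```

```bash
python3 - <<'E'
from h import *
import pickle
s=manip.sense();print(s["tool_pos"],s["eef_rot"],s["joint_vel"],s["qpos"])
p=manip.camera_params("wrist");a=manip.grab_frame("wrist");cv2.imwrite("pics/w1.png",a);pickle.dump(p,open("w1.pkl","wb"))
cv2.imwrite("pics/w1b.png",np.clip(255*(a/255.)**.6,0,255).astype(np.uint8))
E
```

```text
[558.65745641 261.08440286 330.92351029] [ 8.65678653e-01  5.00599606e-01 -6.35461431e-04 -3.16117612e-04] [-0.01143214 -0.00531556 -0.01015328  0.00136096  0.00145285 -0.00128971
 -0.00448578] [-0.89730091  0.3497343   0.53641699  1.59993279 -0.18641241  1.2445729
 -0.84950326]
```

View pics/w1b.png

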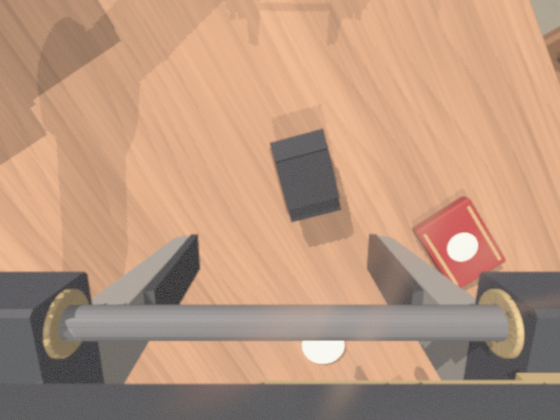

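The block is at about (308,175) with a shoulder line near (278,161)-(327,150). I'll zoom in for its land edges.

```bash
python3 - <<'E'
import cv2,numpy as np
a=cv2.imread("pics/w1.png")[120:230,255:365]
k=cv2.resize(a,(594,594),interpolation=cv2.INTER_CUBIC).astype(float)
cv2.imwrite("pics/w1z.png",np.clip(k*3.0,0,255).astype(np.uint8))
E
```

```text
(no output)
```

View pics/w1z.png

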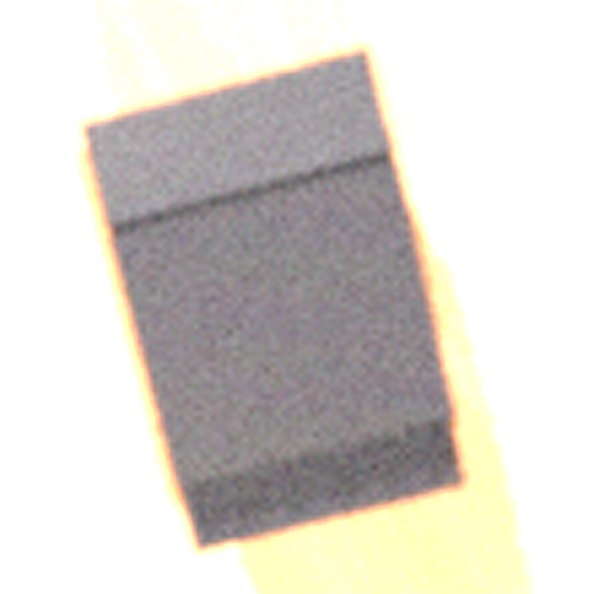

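The land corners in the zoom are (115,228), (388,155), (452,422) and (185,482). The longer shoulder is at the top of the image, on the +y side.

```bash
python3 - <<'E'
from h import *
import pickle
p=pickle.load(open("w1.pkl","rb"))
P=np.array([onz(p,(255+x/5.4-.4,120+y/5.4-.4),65)[:2] for x,y in[(115,228),(388,155),(452,422),(185,482)]])
print(P.round(1),P.mean(0).round(1));
for i,j in((0,1),(1,2),(2,3),(3,0)):
  d=P[j]-P[i];print(np.linalg.norm(d).round(1),np.degrees(np.arctan2(d[1],d[0])).round(1))
E
```

```text
[[561.7 283.7]
 [624.7 266.8]
 [608.3 203.5]
 [545.6 222.5]] [585.1 244.1]
65.3 -15.0
65.4 -104.5
65.5 163.2
63.3 75.3
```

jog_arm --pt "0 0 0.5 -0.44 0.18 0.03 1" --pt "0 0 1 -0.88 0.36 0.06 1" --pt "0 0 1.5 -1.3 0.54 0.09 1" --pt "0 0 2 -1.74 0.72 0.12 1" --pt "0 0 2.5 -2.18 0.9 0.15 1" --pt "0 0 3 -2.62 1.08 0.18 1" --pt "0 0 3.5 -3.06 1.26 0.21 1" --pt "0 0 4 -3.5 1.46 0.24 1" --pt "0 0 4.5 -3.94 1.64 0.27 1" --pt "0 0 5 -4.38 1.84 0.3 1" --pt "0 0 5 -4.61 1.94 0.31 1" --pt "0 0 5 -4.61 1.94 0.31 1"

```text
time_s: 2.85
tool_pos: [494.5, -238.9, 300.6]
eef_rot: [1.0, 0.021, -0.0, 0.001]
contact_force: [-0.4, -0.2, 0.2]
width: 0.997
finger_force: 0.0
```

jog_arm --pt "0 0 0 0 0 0 1" --pt "0 0 0 0 0 0 1"

```text
time_s: 3.05
tool_pos: [496.5, -233.6, 300.3]
eef_rot: [1.0, 0.024, -0.0, -0.001]
contact_force: [0.3, -0.1, 0.0]
width: 0.998
finger_force: 0.0
```

```bash
python3 - <<'E'
from h import *
import pickle
s=manip.sense();print(s["tool_pos"],s["eef_rot"],s["qpos"])
p=manip.camera_params("wrist");a=manip.grab_frame("wrist");cv2.imwrite("pics/w2.png",a);pickle.dump(p,open("w2.pkl","wb"))
k=np.clip(255*(a/255.)**.6,0,255).astype(np.uint8)
for z,X in((0,(497,-235,30)),(1,(497,-235,176))):print(proj(p,X))
cv2.imwrite("pics/w2b.png",k)
E
```

```text
[ 496.49735331 -233.62851999  300.30805463] [ 9.99701148e-01  2.44377072e-02 -9.26558135e-05 -6.36710462e-04] [-0.36826894  0.29715712  0.92382531  1.81845206 -0.25942586  1.15420553
 -0.88085462]
[283.7996339 178.3373365]
[283.93393188 204.85455709]
```

View pics/w2b.png

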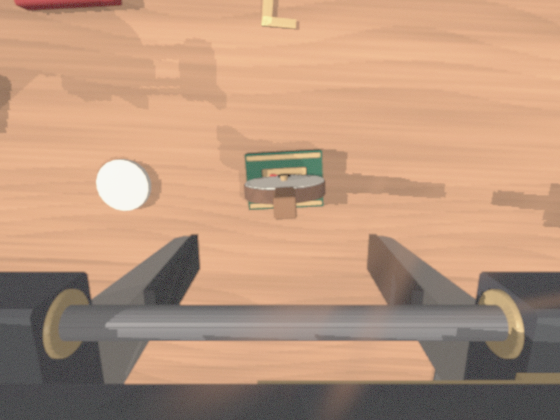

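Mould top corners are at about (245,153), (322,149), (324,207) and (249,210), and the stem is near (285,205). I'll get the mould from the green mask and check it against the stem.

```bash
python3 - <<'E'
from h import *
import pickle
p=pickle.load(open("w2.pkl","rb"));a=cv2.imread("pics/w2.png").astype(int)
B,G,R=a[...,0],a[...,1],a[...,2]
m=((G>R*1.3)&(B<G*1.3)&(G>15)).astype(np.uint8);m[:,:200]=0;m[:,400:]=0;m[:130]=0;m[230:]=0
pts=cv2.findNonZero(m);r=cv2.minAreaRect(pts);c=cv2.boxPoints(r);print(r,len(pts))
P=np.array([onz(p,q,30)[:2] for q in c]);print(P.round(1).tolist(),P.mean(0).round(1))
for i in range(4):
  d=P[(i+1)%4]-P[i];print(np.linalg.norm(d).round(1),np.degrees(np.arctan2(d[1],d[0])).round(1))
k=cv2.resize(cv2.imread("pics/w2.png")[140:225,235:335],(800,680),interpolation=cv2.INTER_CUBIC).astype(float)[:600]
cv2.imwrite("pics/w2z.png",np.clip(k*2,0,255).astype(np.uint8))
k2=cv2.resize(cv2.imread("pics/w2.png")[140:225,235:335],(700,595),interpolation=cv2.INTER_CUBIC).astype(float)
cv2.imwrite("pics/w2z.png",np.clip(k2*2,0,255).astype(np.uint8))
E
```

```text
((283.8346252441406, 175.2269287109375), (49.159088134765625, 75.30210876464844), 88.78113555908203) 928
[[528.8, -185.2], [535.5, -280.0], [472.3, -286.2], [465.2, -188.0]] [ 500.5 -234.8]
95.0 -85.9
63.5 -174.4
98.4 94.1
63.6 2.5
```

View pics/w2z.png

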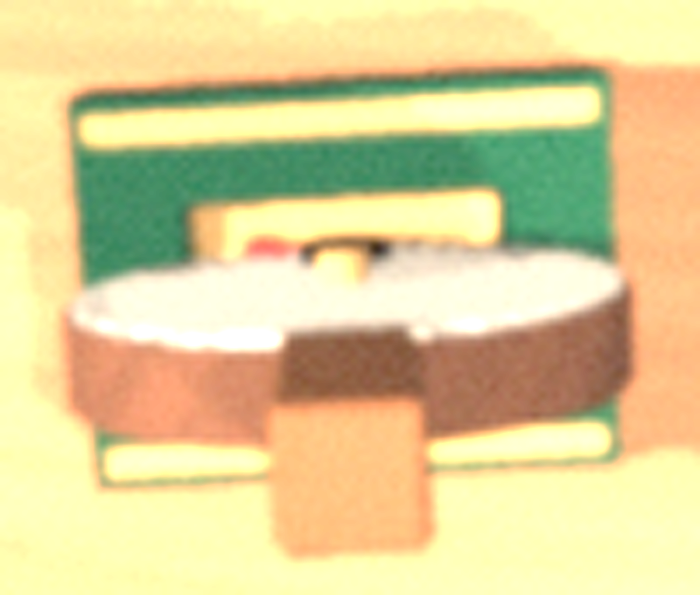

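```bash
python3 - <<'E'
from h import *
import pickle
p=pickle.load(open("w2.pkl","rb"))
def g(l,z):
  P=np.array([onz(p,(235+x/7-.43,140+y/7-.43),z)[:2] for x,y in l]);print(P.mean(0).round(1))
  for i in range(4):
    d=P[(i+1)%4]-P[i];print(np.linalg.norm(d).round(1),np.degrees(np.arctan2(d[1],d[0])).round(1),end='; ')
  print()
g([(72,95),(608,70),(615,458),(105,487)],30)
g([(275,403),(428,397),(432,545),(280,552)],176)
g([(195,208),(497,190),(497,240),(195,258)],24)
E
```

```text
[ 495.2 -236. ]
96.7 -84.5; 71.9 -174.5; 95.9 96.2; 73.1 6.1; 
[ 494.8 -236.1]
18.7 -84.8; 18.8 -175.1; 18.9 95.6; 18.9 4.3; 
[ 504.9 -234.8]
56.0 -83.7; 9.3 -176.2; 56.3 96.3; 9.3 2.0;
```

In the tool's units: 147 mm is 1.47, 30 mm is 0.3, -0.045 rad is -0.225.

jog_arm --pt "0 0 -0.225 -0.016 0.024 0.3 1" --pt "0 0 -0.225 -0.016 0.024 0.65 1" --pt "0 0 -0.225 -0.016 0.024 1 1" --pt "0 0 -0.225 -0.016 0.024 1.25 1" --pt "0 0 -0.225 -0.016 0.024 1.4 1" --pt "0 0 -0.225 -0.016 0.024 1.47 1" --pt "0 0 -0.225 -0.016 0.024 1.47 1" --pt "0 0 -0.225 -0.016 0.024 1.47 0.6" --pt "0 0 -0.225 -0.016 0.024 1.47 0.4" --pt "0 0 -0.225 -0.016 0.024 1.47 0" --pt "0 0 -0.225 -0.016 0.024 1.47 0" --pt "0 0 -0.225 -0.016 0.024 1.47 0" --squeeze 30

```text
time_s: 4.3
tool_pos: [494.5, -238.4, 153.9]
eef_rot: [0.999, 0.045, 0.0, -0.0]
contact_force: [0.3, 0.2, -0.2]
width: 0.589
finger_force: 0.0
```

jog_arm --pt "0 0 0 0 0 0 0" --pt "0 0 0 0 0 0 0" --pt "0 0 0 0 0 0 0" --pt "0 0 0 0 0 0 0"

```text
time_s: 4.7
tool_pos: [494.3, -238.2, 153.6]
eef_rot: [0.999, 0.045, -0.0, -0.0]
contact_force: [-0.1, 1.9, 1.4]
width: 0.24
finger_force: 0.3
```

jog_arm --pt "0 0 0 0 -0.02 0 0" --pt "0 0 0 0 -0.02 0 0" --pt "0 0 0 0 -0.02 0 0" --pt "0 0 0 0 -0.02 0 0"

```text
time_s: 5.1
tool_pos: [494.0, -236.4, 153.4]
eef_rot: [0.999, 0.045, -0.0, 0.0]
contact_force: [-0.5, -0.2, -3.2]
width: 0.215
finger_force: 30.0
```

jog_arm --pt "0 0 0 0 0 -0.1 0" --pt "0 0 0 0 0 -0.2 0" --pt "0 0 0 0 0 -0.32 0" --pt "0 0 0 0 0 -0.5 0" --pt "0 0 0 0 0 -0.7 0" --pt "0 0 0 0 0 -0.9 0" --pt "0 0 0 0 0 -0.9 0" --pt "0 0 0 0 0 -0.9 0" --pt "0 0 0 0 0 -0.9 0"

```text
time_s: 6.0
tool_pos: [493.6, -236.0, 242.8]
eef_rot: [0.999, 0.045, -0.001, -0.0]
contact_force: [0.2, -1.9, -3.4]
width: 0.216
finger_force: 30.0
```

```bash
python3 - <<'E'
from h import *
a=manip.grab_frame("wrist");b=manip.grab_frame("scene")
cv2.imwrite("pics/w3.png",a);cv2.imwrite("pics/s3.png",b)
k=np.clip(255*(a[60:360,130:430]/255.)**.6,0,255).astype(np.uint8)
cv2.imwrite("pics/w3b.png",cv2.resize(k,(600,600),interpolation=cv2.INTER_CUBIC))
s=manip.sense();print(s["tool_pos"],s["contact_force"],s["qpos"],manip.camera_params("wrist"))
E
```

```text
[ 493.59169252 -236.10607304  242.67151608] [ 0.31532715 -0.21010905 -2.98558311] [-0.31997917  0.36326055  0.88647926  1.88712204 -0.32353739  1.04384264
 -0.78037936] {'camera_matrix': array([[331.75130457,   0.        , 283.10246936],
       [  0.        , 331.75130457, 206.71712793],
       [  0.        ,   0.        ,   1.        ]]), 'R': array([[ 9.04408177e-02, -9.95901709e-01, -4.95120110e-04],
       [-9.66617624e-01, -8.79010949e-02,  2.40673570e-01],
       [-2.39730741e-01, -2.12881226e-02, -9.70605990e-01]]), 't': array([-280.48033605,  426.47569589,  513.38346503])}
```

View pics/w3b.png

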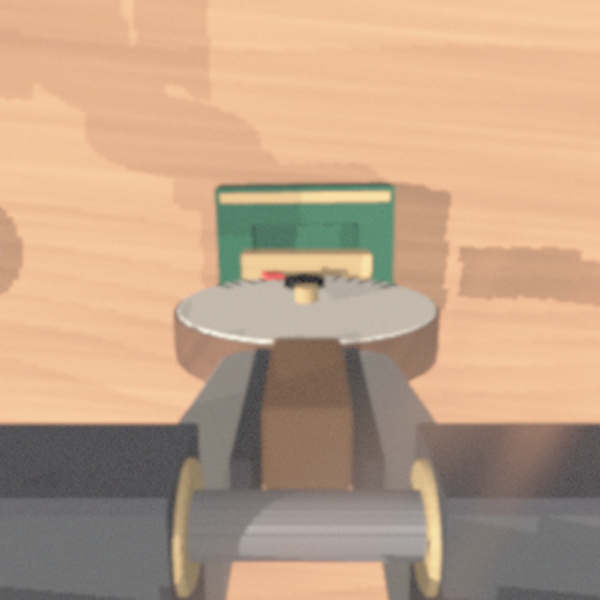

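The gauge is held clear of the mould. The red mark is at full-image pixel (266,197.5), left of the pivot (283,202), which is the gauge's +y side. I'll compute the mark angle from it.

```bash
cat > m.py <<'E'
from h import *
def look(name,f=143.5):
  s=manip.sense();p=manip.camera_params("wrist");a=manip.grab_frame("wrist");cv2.imwrite(name,a)
  Rt=Ro.from_quat(s["eef_rot"]).as_matrix();Rg=np.c_[Rt[:,0],-Rt[:,1],-Rt[:,2]]
  F=s["tool_pos"]+Rt[:,2]*f
  def pl(uv,x):
    c,d=ray(p,uv);c=Rg.T@(c-F);d=Rg.T@d;return c+d*(x-c[0])/d[0]
  B,G,R=[a[...,i].astype(int) for i in range(3)]
  m=((R>60)&(R>1.9*G)&(R>1.9*B)).astype(np.uint8);w=np.zeros_like(m);w[150:235,215:350]=1;m*=w
  k=((a.max(2)<45)).astype(np.uint8)*w
  for n,q in(("red",m),("black",k)):
    nn,l,st,ce=cv2.connectedComponentsWithStats(q)
    if nn<2: print(n,"none");continue
    for i in np.argsort(-st[1:,4])[:2]+1:
      for x in(8.,10.):
        P=pl(ce[i],x);print(n,st[i].tolist(),ce[i].round(1),"x",x,P.round(1),"ang",round(float(np.arctan2(P[1],72-P[2])),3),"rad",round(float(np.hypot(P[1],72-P[2])),1))
  print("foot",F.round(1),"gauge z",Rg[:,2].round(3),"Fc",s["contact_force"].round(1),s["tool_pos"].round(1))
  return p,Rg,F
E
python3 - <<'E'
from m import *
p,Rg,F=look("pics/w4.png")
for X in((10,0,72),(8,46,72),(8,-46,72),(9,40.5*np.sin(.35),72-40.5*np.cos(.35))):print(X,proj(p,F+Rg@np.array(X)).round(1))
E
```

```text
red [261, 196, 11, 4, 41] [265.9 197.5] x 8.0 [ 8.  13.6 24.3] ang 0.278 rad 49.7
red [261, 196, 11, 4, 41] [265.9 197.5] x 10.0 [10.  13.1 33.5] ang 0.329 rad 40.7
black [274, 197, 19, 6, 69] [283.2 199.5] x 8.0 [ 8.  -0.9 32. ] ang -0.022 rad 40.1
black [274, 197, 19, 6, 69] [283.2 199.5] x 10.0 [10.  -0.9 40.9] ang -0.028 rad 31.1
foot [ 493.3 -236.1   99.2] gauge z [ 0.002 -0.     1.   ] Fc [ 0.3 -0.2 -3. ] [ 493.6 -236.1  242.7]
(10, 0, 72) [281.9 209.2]
(8, 46, 72) [216.2 211.9]
(8, -46, 72) [347.7 212. ]
(9, np.float64(13.88736120194578), np.float64(33.955405129681154)) [265.  198.8]
```

In the tool's units: -468 mm is -4.68, 134 mm is 1.34, 0.357 rad is 1.785.

jog_arm --pt "0 0 0.1 0.06 -0.2 -0.05 0" --pt "0 0 0.25 0.17 -0.6 -0.1 0" --pt "0 0 0.4 0.29 -1 -0.1 0" --pt "0 0 0.55 0.42 -1.45 -0.1 0" --pt "0 0 0.75 0.55 -1.9 -0.1 0" --pt "0 0 0.95 0.68 -2.35 -0.1 0" --pt "0 0 1.1 0.81 -2.8 -0.1 0" --pt "0 0 1.3 0.94 -3.25 -0.1 0" --pt "0 0 1.45 1.07 -3.7 -0.1 0" --pt "0 0 1.6 1.19 -4.1 -0.1 0" --pt "0 0 1.7 1.28 -4.45 -0.1 0" --pt "0 0 1.785 1.34 -4.68 -0.1 0"

```text
time_s: 7.35
tool_pos: [585.1, 245.5, 252.3]
eef_rot: [0.991, -0.132, -0.001, 0.0]
contact_force: [-0.2, 0.8, -0.9]
width: 0.218
finger_force: 30.0
```

jog_arm --pt "0 0 0 0 0 0 0" --pt "0 0 0 0 0 0 0" --pt "0 0 0 0 0 0 0" --pt "0 0 0 0 0 0 0" --pt "0 0 0 0 0 0 0"

```text
time_s: 7.85
tool_pos: [585.8, 240.6, 253.8]
eef_rot: [0.991, -0.134, 0.0, -0.0]
contact_force: [1.0, 0.1, -1.6]
width: 0.213
finger_force: 30.0
```

```bash
python3 - <<'E'
from m import *
p,Rg,F=look("pics/w5.png")
T=np.array([585.1,244.1,65]);print("land minus foot in tool/gauge axes",(Rg.T@(T-F)).round(1),np.degrees(np.arctan2(Rg[1,0],Rg[0,0])).round(1))
s=manip.sense();print(s["qpos"].round(2))
a=cv2.imread("pics/w5.png")[60:360,130:430]
side=manip.grab_frame("side");cv2.imwrite("pics/side5.png",side)
k=np.hstack([cv2.resize(a,(400,400)),side[180:420,150:390].repeat(1,0) if 0 else cv2.resize(side[180:420,150:390],(400,400))])
cv2.imwrite("pics/c5.png",np.clip(255*(k/255.)**.55,0,255).astype(np.uint8))
E
```

```text
red [262, 196, 10, 4, 36] [266.3 197.4] x 8.0 [ 8.  13.5 23. ] ang 0.269 rad 50.8
red [262, 196, 10, 4, 36] [266.3 197.4] x 10.0 [10.  13.  32.3] ang 0.316 rad 41.8
black [251, 158, 61, 3, 95] [282.2 158.8] x 8.0 [   8.     1.  -306.3] ang 0.003 rad 378.3
black [251, 158, 61, 3, 95] [282.2 158.8] x 10.0 [  10.     0.9 -286. ] ang 0.003 rad 358.0
black [275, 197, 18, 6, 70] [283.7 199.4] x 8.0 [ 8.  -1.2 30.6] ang -0.028 rad 41.4
black [275, 197, 18, 6, 70] [283.7 199.4] x 10.0 [10.  -1.1 39.6] ang -0.035 rad 32.5
foot [585.8 240.6 110.3] gauge z [-0. -0.  1.] Fc [ 1.   0.1 -1.6] [585.8 240.6 253.8]
land minus foot in tool/gauge axes [ -1.6   3.1 -45.3] -15.4
[-1.03  0.51  0.83  1.66 -0.41  1.15 -1.93]
```

View pics/c5.png

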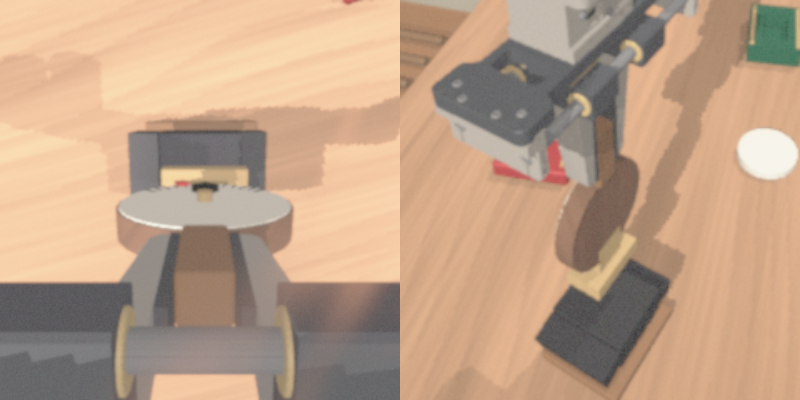

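The foot is hovering over the land, slightly to the -y side as intended. I'll lower it onto the block.

In the tool's units: 50 mm is 0.5, 44 mm is 0.44.

jog_arm --pt "0 0 0 0 0 0.1 0" --pt "0 0 0 0 0 0.22 0" --pt "0 0 0 0 0 0.32 0" --pt "0 0 0 0 0 0.38 0" --pt "0 0 0 0 0 0.41 0" --pt "0 0 0 0 0 0.44 0" --pt "0 0 0 0 0 0.46 0" --pt "0 0 0 0 0 0.48 0" --pt "0 0 0 0 0 0.5 0" --pt "0 0 0 0 0 0.51 0" --pt "0 0 0 0 0 0.51 0" --pt "0 0 0 0 0 0.51 0"

```text
time_s: 9.15
tool_pos: [585.8, 241.7, 202.9]
eef_rot: [0.991, -0.133, 0.0, -0.0]
contact_force: [-0.9, -0.3, -0.1]
width: 0.217
finger_force: 30.0
```

jog_arm --pt "0 0 0 0 0 0 0" --pt "0 0 0 0 0 0 0" --pt "0 0 0 0 0 0 0" --pt "0 0 0 0 0 0 0"

```text
time_s: 9.55
tool_pos: [585.8, 241.7, 202.7]
eef_rot: [0.991, -0.133, 0.0, -0.0]
contact_force: [0.2, 0.1, 0.2]
width: 0.217
finger_force: 30.0
```

```bash
python3 - <<'E'
from m import *
for i in range(3): print(manip.sense()["contact_force"].round(2))
look("pics/w6.png")
E
```

```text
[0.19 0.05 0.23]
[0.19 0.05 0.23]
[0.19 0.05 0.23]
red [262, 196, 10, 4, 36] [266.5 197.4] x 8.0 [ 8.  13.3 23. ] ang 0.266 rad 50.8
red [262, 196, 10, 4, 36] [266.5 197.4] x 10.0 [10.  12.9 32.2] ang 0.313 rad 41.8
black [239, 162, 87, 4, 180] [282.1 163.4] x 8.0 [   8.     1.  -232.2] ang 0.003 rad 304.2
black [239, 162, 87, 4, 180] [282.1 163.4] x 10.0 [  10.     0.9 -214.4] ang 0.003 rad 286.4
black [274, 197, 19, 6, 68] [283.3 199.4] x 8.0 [ 8.  -0.8 30.7] ang -0.02 rad 41.3
black [274, 197, 19, 6, 68] [283.3 199.4] x 10.0 [10.  -0.8 39.6] ang -0.025 rad 32.4
foot [585.8 241.7  59.2] gauge z [-0. -0.  1.] Fc [0.2 0.1 0.2] [585.8 241.7 202.7]
```

Contact is about 2.7 N with the block sunk about 6 mm. The mark angle is about 0.36 rad, so I'll rock about the +y foot edge.

In the tool's units: -2.7 mm is -0.027, -52.3 mm is -0.523, -0.36 rad is -1.8.

jog_arm --pt "-0.225 0 0 0 -0.065 -0.011 0" --pt "-0.45 0 0 0 -0.13 -0.019 0" --pt "-0.675 0 0 0 -0.196 -0.024 0" --pt "-0.9 0 0 0 -0.261 -0.027 0" --pt "-1.125 0 0 0 -0.327 -0.026 0" --pt "-1.35 0 0 0 -0.393 -0.023 0" --pt "-1.5 0 0 0 -0.437 -0.018 0" --pt "-1.65 0 0 0 -0.48 -0.013 0" --pt "-1.75 0 0 0 -0.509 -0.009 0" --pt "-1.8 0 0 0 -0.523 -0.007 0" --pt "-1.8 0 0 0 -0.523 -0.007 0" --pt "-1.8 0 0 0 -0.523 -0.007 0"

```text
time_s: 10.8
tool_pos: [599.5, 292.3, 203.4]
eef_rot: [0.975, -0.131, -0.024, 0.177]
contact_force: [0.3, 1.0, 0.3]
width: 0.217
finger_force: 30.0
```

jog_arm --pt "0 0 0 0 0 0 0" --pt "0 0 0 0 0 0 0" --pt "0 0 0 0 0 0 0" --pt "0 0 0 0 0 0 0" --pt "0 0 0 0 0 0 0" --pt "0 0 0 0 0 0 0" --pt "0 0 0 0 0 0 0" --pt "0 0 0 0 0 0 0" --pt "0 0 0 0 0 0 0" --pt "0 0 0 0 0 0 0"

```text
time_s: 11.8
tool_pos: [599.5, 292.2, 203.3]
eef_rot: [0.975, -0.131, -0.024, 0.177]
contact_force: [0.3, 1.5, 0.0]
width: 0.218
finger_force: 30.0
```

```bash
python3 - <<'E'
from m import *
p,Rg,F=look("pics/w7.png")
print("edge",(F+Rg@[0,28,0]).round(1),"lean",np.arctan2(Rg[1,2]*np.cos(-.267)-Rg[0,2]*np.sin(-.267)*0,Rg[2,2]),np.arccos(Rg[2,2]))
a=cv2.imread("pics/w7.png")[170:230,240:330];c=manip.grab_frame("scene");cv2.imwrite("pics/s7.png",c)
u=proj(manip.camera_params("scene"),F+Rg@[8,0,72]).astype(int);print(u)
k=np.hstack([cv2.resize(a,(450,300),interpolation=cv2.INTER_CUBIC),cv2.resize(c[u[1]-30:u[1]+30,u[0]-30:u[0]+30],(300,300),interpolation=cv2.INTER_CUBIC)])
cv2.imwrite("pics/c7.png",np.clip(255*(k/255.)**.6,0,255).astype(np.uint8))
E
```

```text
red [261, 195, 10, 5, 26] [265.1 196.7] x 8.0 [ 8.  14.7 19.5] ang 0.274 rad 54.5
red [261, 195, 10, 5, 26] [265.1 196.7] x 10.0 [10.  14.2 28.8] ang 0.318 rad 45.4
black [234, 160, 78, 10, 194] [270.3 162.5] x 8.0 [   8.    20.4 -247.2] ang 0.064 rad 319.9
black [234, 160, 78, 10, 194] [270.3 162.5] x 10.0 [  10.    19.7 -228.9] ang 0.065 rad 301.6
black [260, 176, 35, 8, 159] [279.9 180.1] x 8.0 [  8.    3.  -68.4] ang 0.021 rad 140.5
black [260, 176, 35, 8, 159] [279.9 180.1] x 10.0 [ 10.    2.9 -56.1] ang 0.022 rad 128.2
foot [586.1 243.4  69. ] gauge z [0.093 0.34  0.936] Fc [0.3 1.5 0. ] [599.5 292.2 203.3]
edge [593.  268.7  59.1] lean 0.3368993831852449 0.3600677314056275
[374 145]
```

View pics/c7.png

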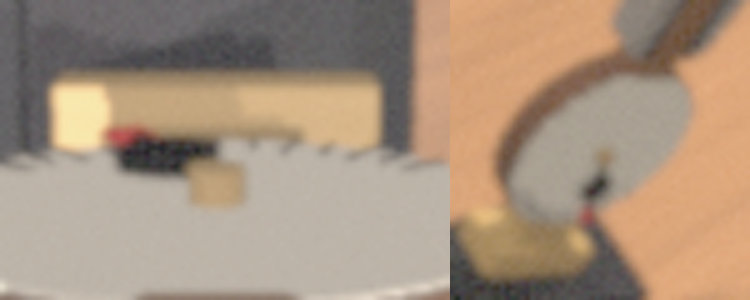

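In the wrist crop the pointer blob's end overlaps the red tab. In the scene crop the pointer at about (595,185) lines up with red at (587,215). I'll check the alignment numerically from the scene view.

```bash
python3 - <<'E'
from m import *
s=manip.sense();Rt=Ro.from_quat(s["eef_rot"]).as_matrix();Rg=np.c_[Rt[:,0],-Rt[:,1],-Rt[:,2]];F=s["tool_pos"]+Rt[:,2]*143.5
p=manip.camera_params("scene")
a=np.mean([cv2.imread("pics/s7.png").astype(float)]+[manip.grab_frame("scene").astype(float) for _ in range(5)],0)
h=np.array([Rg[1,0]*-1,Rg[0,0],0]);h/=np.linalg.norm(h)   # horizontal in dial plane, +y side
B,G,R=a[...,0],a[...,1],a[...,2]
w=np.zeros(R.shape);w[140:165,362:385]=1
wr=np.clip(R-1.5*np.maximum(G,B),0,None)*w; wr[wr<12]=0
dk=np.clip(75-a.max(2),0,None)*w; dk[158:]=0
v,u=np.mgrid[:420,:560]
for n,q,x in(("red",wr,9),("black",dk,10)):
  c=((q*u).sum()/q.sum(),(q*v).sum()/q.sum())
  C,d=ray(p,c);n0=Rg[:,0];X=C+d*(((F+n0*x)-C)@n0)/(d@n0)
  D=X-(F+Rg@[x,0,72]);print(n,np.round(c,2),round(q.sum()),"horiz",(D@h).round(2),"down",-D[2].round(1))
print(s["time_s"],s["contact_force"].round(1))
np.set_printoptions(linewidth=200)
print(a.max(2)[144:164,364:382].astype(int));print((R-np.maximum(G,B))[152:163,364:382].astype(int))
E
```

```text
red [377.82 158.89] 644 horiz 20.52 down 54.0
black [372.8  152.07] 505 horiz -0.37 down 20.9
11.9 [-0.4  1.6  0.1]
[[130 130 130 130 130 130 129 129 127 125 123 122 124 127 130 130 129 129]
 [129 130 130 129 130 130 128 128 124 118 117 115 118 123 128 129 130 129]
 [129 129 129 130 129 130 130 127 120 112 109 111 113 121 127 129 129 130]
 [130 129 130 130 129 130 130 127 120 107 101 104 115 124 128 129 129 128]
 [130 130 130 130 128 130 129 126 117  98  88 100 116 125 129 129 130 130]
 [130 129 129 129 129 129 127 120 105  81  72  91 112 125 129 129 130 131]
 [129 130 129 128 128 127 118 105  82  58  50  73 103 122 127 129 128 132]
 [130 129 129 129 126 120 103  81  56  36  31  62  95 117 125 128 132 140]
 [130 130 129 129 125 110  84  54  32  26  36  66  98 117 125 127 139 158]
 [130 131 130 128 124 104  76  45  28  38  57  83 107 123 131 138 156 177]
 [130 129 129 129 124 108  83  56  48  64  82 104 122 139 153 162 177 192]
 [127 128 128 127 125 118 102  81  76  91 106 125 148 167 178 186 191 197]
 [122 122 119 120 123 122 114 100  98 112 130 152 173 189 195 198 197 198]
 [111 112
[... 444 characters left out ...]
04 104 109 126 157 178 171 138  91  55  48  62  95 135 171 190 195 196]]
[[10 11 12 10 10  9  7  4  2  3  4  5  7  9 11 15 23 37]
 [11 11 11 11 10  8  6  4  4  3  5  8 10 14 19 27 42 56]
 [11 10 10 12 11  9  7  7  6  5  8 12 18 27 38 47 59 68]
 [10 10 10 10 11 13 16 18 16 13 15 23 36 49 58 65 70 73]
 [10 10  9  9 13 20 31 38 33 26 31 42 53 65 71 72 73 73]
 [10  9 10 10 15 28 47 60 48 40 49 59 67 72 74 74 74 74]
 [11 11 12 12 17 32 54 65 50 43 53 66 71 73 73 74 75 74]
 [16 16 17 18 25 34 46 49 37 32 46 60 69 73 74 74 75 75]
 [22 21 23 27 32 33 32 24 17 17 31 51 63 72 74 74 74 74]
 [25 25 26 32 38 39 31 19  9  8 18 38 56 68 74 75 73 73]
 [25 26 28 34 43 47 40 27 14  6  7 25 44 60 70 72 73 73]]
```

```bash
python3 - <<'E'
from m import *
s=manip.sense();Rt=Ro.from_quat(s["eef_rot"]).as_matrix();Rg=np.c_[Rt[:,0],-Rt[:,1],-Rt[:,2]];F=s["tool_pos"]+Rt[:,2]*143.5
p=manip.camera_params("scene");P=manip.camera_params("wrist")
h=np.array([-Rg[1,0],Rg[0,0],0]);h/=np.linalg.norm(h)
for n,c,x in(("red",(370.7,157.5),9),("red",(371.1,157.6),9),("black",(372.8,152.07),10.)):
  C,d=ray(p,c);n0=Rg[:,0];X=C+d*(((F+n0*x)-C)@n0)/(d@n0);D=X-(F+Rg@[x,0,72]);print(n,c,"horiz",(D@h).round(2),"down",-D[2].round(1))
for m in(.3,.36,.42):
  print(m,[(proj(P,F+Rg@np.array([9,r*np.sin(m)+t*np.cos(m),72-r*np.cos(m)+t*np.sin(m)]))+[1.3,0]).round(1).tolist() for r,t in((45,3.3),(36,3.3),(45,-3.3),(36,-3.3))])
a=cv2.imread("pics/w7.png").astype(int);print((a[192:204,256:288,2]-a[192:204,256:288,:2].max(2)));print(a[192:204,256:288].max(2))
E
```

```text
red (370.7, 157.5) horiz -1.21 down 40.1
red (371.1, 157.6) horiz 0.01 down 40.9
black (372.8, 152.07) horiz -0.37 down 20.9
0.3 [[263.6, 198.2], [266.3, 200.5], [271.4, 197.7], [274.3, 200.0]]
0.36 [[260.5, 198.5], [263.8, 200.7], [268.2, 197.9], [271.7, 200.1]]
0.42 [[257.4, 198.8], [261.3, 201.0], [265.0, 198.1], [269.0, 200.3]]
[[ 29  28  28  29  31  48  46  40  39  40  39  38  39  40  39  40  39  40
   39  39  40  39  38  38  38  40  40  38  38  38  38  40]
 [ 30  30  31  30  34  49  47  39  37  40  40  42  42  39  37  40  40  37
   39  40  38  40  39  39  38  40  39  38  38  38  40  40]
 [ 29  30  31  32  40  55  50  46  46  47  51  53  47  41  40  38  38  38
   37  36  38  36  36  38  38  36  36  38  38  38  38  39]
 [ 30  31  30  33  53  66  65  69  68  72  73  68  62  52  43  37  34  32
   31  33  32  32  32  32  34  32  34  33  33  33  31  33]
 [ 28  28  31  46  65  77  91  96  95  93  81  69  58  50  48  41  29  27
   26  26  26  29  25  27  26  28  27  27  28  27  29  28]
 [ 28  28  30  48  59  75  97 105 106  95  69  43  33  32  36  33  22  18
   18  18  19  16  16  16  
[... 1727 characters left out ...]
4  50  54  63  82 118 141 147 146]
 [226 223 218 196 154 124 101  83  66  52  33  23  26  16  14  16  14  20
   26  21  20  30  26  18  27  29  39  80 119 147 153 155]
 [167 167 166 157 142 120  88  58  37  16  20  17  18  12  25  26  17  23
   19  13  17  17  22  15  26  32  39  79 122 147 153 153]
 [121 133 144 152 152 141 112  68  34  25  21  20  23  22  22  25  24  21
   23  21  25  30  38  50  51  59  68  95 122 143 152 152]
 [137 139 150 155 154 148 126  84  41  21  22  25  23  20  29  25  21  27
   27  18  30  55  75  90  97 100 101 109 122 129 133 140]
 [152 153 155 154 155 150 133  99  62  37  35  30  27  25  28  25  22  25
   20  18  45  77 104 115 117 120 120 121 122 125 126 131]]
```

Both views put the pointer and mark within about 1 mm of each other. Contact is gentle, with the block about 6 mm down. I'm handing it in.

jog_arm --pt "0 0 0 0 0 0 0" --pt "0 0 0 0 0 0 0" --pt "0 0 0 0 0 0 0" --pt "0 0 0 0 0 0 0" --pt "0 0 0 0 0 0 0"

```text
time_s: 12.65
tool_pos: [599.5, 292.2, 203.3]
eef_rot: [0.975, -0.131, -0.024, 0.177]
contact_force: [0.1, 1.3, 0.4]
width: 0.214
finger_force: 30.0
```

```bash
python3 -c "
from rig import manip
print(manip.hand_in())"
```

```text
the job is handed in; nothing more can be done
None
```

I handed the job in at 12.65 s; no verdict was returned. By my measurements the gauge was still gripped at 30 N, leaning 0.36 rad on the block with about 3 N and the block about 6 mm down, and its pointer was at rest within about 1 mm of the red mark.

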